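# Lock the egg scale and turn the pan to the cup

## Robot

A 7-joint arm with a two-finger parallel gripper is mounted at the origin on a cart in front of the work surface, level with it; the furniture and walls round the work are solid. World frame = base frame: x ahead of the robot, y to its left, z up, the work surface at z = 0. Lengths are in m, angles in rad, forces in N, time in s.
With the tool pointing down it reaches from about 0.425 to 0.875 m from the base axis. Payload 4.7 kg.
Tool frame: the origin (TCP) lies between the finger pads, 19 mm behind the fingertips; this is the grasp point; z points along the fingers, y is the line along which they close (so a half turn about z gives the same grasp; the last joint's range is limited). The gripper opens to 87 mm and grips with 3 to 60 N. Pads are 19 mm wide; open, the fingers measure 117 mm over their backs; the gripper's body (75 mm by 190 mm) begins 51 mm behind the grasp point.
Start: joints at [1.164, 0.321, -0.07, 1.45, 0.023, 1.371, -0.057], TCP at [0.266, -0.593, 0.241] pointing down, gripper open.
Joint ranges: [-2.86, 2.86], [-0.3, 2.09], [-1.38, 1.24], [0.06, 2.45], [-1.56, 4.7], [0.09, 2.05], [-2.69, 2.69]. Speed limits (rad/s): [2.57, 2.57, 3.14, 3.14, 3.14, 3.14, 3.14].

## Interface

Orientations are given as a 3x3 rotation matrix whose columns are the frame's x, y, z axes.
In Python, from rig import bot gives the robot as it stands. The module is installed in compiled form; this text tells all that it offers.
- The arm moves only by the tool drive_tool, never from a script. Its argument "plan" is a list of rows, each a list of 6 numbers: the shift along the tool's x, y, z scaled (see below), then the turn, a rotation vector about the tool's x, y, z scaled (see below). A call has 1 to 20 rows; each row shifts and turns the commanded pose from where the row before left it, along the tool's axes as they then stand; what a row does not reach is not made up. The controller multiplies each number of a shift by 300 mm and each number of a turn by 6 degrees. A row lasts 1/8 s, in which the tool goes at most 62.5 mm and 10.7 degrees, less where a joint would pass 70% of its speed; a pose out of reach is approached as far as the arm can. A call with a number of a shift or a turn outside -1 to 1 is refused whole. A call with a gripper value outside its range is refused whole. "jaw" is the gripper's target within -1 to 1 (shut at 1, half-way at 0, fully open at -1), set as the call begins (left out, the last holds). The fingers move at their own pace and stop on an object; "force" is the grip in N (left out, the last holds). Time passes only in rows, so rows that do not move let the fingers close. It gives the time, the measured TCP pose, the force, the opening and the grip force at its end, in the units of the state.
- bot.sense(): the state, without advancing time (a new reading comes with each control period).
- bot.get_image(name): name is "side" or "top"; returns the picture (400x640x3 uint8, red, green, blue); there is no depth.
- bot.calibration(name): a dict with "vfov" (degrees; the focal length in pixels is half the picture's height over the tangent of half this angle, whatever the lens; pixels are square), "cx", "cy" (the principal point, pixels), "dist" ([k1, k2, p1, p2, k3] as OpenCV has them; the pictures are not rectified), "world_to_cam" (4x4, takes a point from world to camera coordinates). Camera axes: x right, y down, z forward; pixel columns grow to the right and rows downward; lengths in m; the calibration is good to about 2 mm. A picture is of the moment at which its call begins. calibration takes no time and is no camera call.
- bot.close_job(): hands the job in; it is judged then, once.
Trained networks look in the newest picture that a camera, given by its name, has taken for a name from the list of things; names that differ only in an ending like _2 or _b are one class to them, and where a whole thing is asked for, a point or a joint stands for the part that bears it (a point fixed in the world has none). Each returns a list of dicts, best first, with "p" (0 to 1); they miss things now and then, are a little off and sometimes report something else, mostly with a low value. They report only what shows in the picture. A call takes as long as a camera call. They do not tell look-alikes from the thing itself.
- bot.find_in(camera, thing): "centre" ([column, row] as shares, 0 to 1, of the picture: columns of its width, rows of its height, amid what is visible of it).
The state is a dict: "time": time; "joint_positions": joint angles; "joint_velocities": joint speeds; "joint_torque": joint torques, N m; "ee_pos": TCP position; "ee_rot": TCP orientation; "ft_force": force on the tool from outside, world axes, zero at the start; "ft_torque": the same for the moment, N m; "finger_gap": opening from 0.0 (shut) to 1.0 (fully open); "grip_force": force on a finger pad.
Only numpy, scipy, OpenCV 4.12 (cv2) and the standard library are available. Lean on these libraries where they do the work, as an engineer would, in place of code of your own. Each camera call takes 0.05 s, during which the arm holds its last target. There are 200 camera calls.

## Task

Lock the kitchen scale by turning the round collar behind its pan anticlockwise (seen from above) until the collar's pointer stands at the bar-shaped locked mark. Then take the pan by the bail over it, lift it straight up about 8 cm clear of the scale with the egg lying loose in it, and only then turn it level through a quarter turn on the spot so that its pouring lip points at the cup, whichever side that stands. Keep the egg in the middle of the pan and do not touch it, leave the cup and the other things alone, and finish while still holding the pan there, level and still.

Things in the scene. Friction and masses are not known exactly. Their poses are not given: they have to be found in the camera images.
- scale: kitchen scale, white flat base 290 x 130 mm, top 36 mm above the worktop, fixed. Origin on the worktop below the middle of the pan's seat; its x runs along the base away from the front (display) end, so that the base reaches from x = -75 to +215 mm; z up. It stands turned by up to about 20 degrees.
- seat (a point): middle of the scale's round seat (76 mm across), 38 mm above the worktop; the pan stands loose on it
- collar_axis (a point): middle of the lock collar's top rim, on its upright axis, 69 mm above the worktop, 160 mm behind the seat (scale's x). Collar: dark captive ring, 52 mm across (55 over its flutes), 45 to 69 mm above the worktop, round a steel hub (top 72 mm). Grip it across, clear of its pointer, with the TCP about 60 mm above the worktop.
- pointer_tip (a point): tip of the collar's pointer, a stub 7 mm wide and 9 mm high that stands out to 38 mm from the collar's axis, 51 mm above the worktop; turns with the collar
- locked_mark (a point): middle of the locked mark: a raised steel bar 16 x 5 mm on the base, 49 mm from the collar's axis, between collar and seat. (A small round steel dot marks the open end.)
- lock_collar (a joint): angle of the collar, rad: 0 with the pointer at the open dot, grows anticlockwise seen from above; 1.2 with the pointer at the locked mark; the stop is at 1.5. Starts between 0 and 0.35. Stays where it is left; friction about 0.06 N m.
- egg_pan: round aluminium pan, 128 mm across and 26 mm high, inside dished as a 12-degree cone, loose, about 180 g, standing on the seat. Origin at the centre of its underside, z up. Its x points away from its pouring lip; the bail runs along its y. The lip starts towards the scale's front end.
- bail_grip (a point): middle of the pan's grip: a black bar 52 mm long (along the pan's y), 14 mm wide (along the pan's x) and 16 mm high at the top of the bail, its middle 100 mm above the pan's underside, right over the pan's middle. The egg's top is about 50 mm above the pan's underside.
- pan_middle (a point): middle of the pan's dish, 5 mm above its underside
- lip_tip (a point): end of the pouring lip, a flat trough 30 mm wide on the rim, 87 mm from the pan's middle (pan's -x), 26 mm above its underside
- egg_center (a point): centre of the egg (57 x 44 x 44 mm, 58 g) that lies loose in the middle of the pan
- egg: the egg itself; origin at the middle of its underside as it first lay (it turns with the egg)
- cup: small striped espresso cup, 49 mm high, bowl 60 mm across, with a handle; loose. It stands about 150 mm to the left or to the right of the seat, the salt shaker on the other side. Origin on its underside.
- cup_center (a point): centre of the cup's bowl, at its underside
- salt_shaker: salt shaker, 44 mm across, 90 mm high, loose, to be left alone; origin at the centre of its underside
- peanut_jar: jar with black lid, 68 mm across, 87 mm high, loose, beside the collar, to be left alone; origin at the centre of its underside
- garlic: head of garlic, 56 mm across and high, loose, on the other side of the collar, to be left alone; origin at its underside
Things that resemble listed ones, but are neither listed nor needed, are in the scene too. Leave any blue look-alike of the cup alone.

How it is judged:
On the way, in this order (a step that is already met when the one before it is completed fails the run):
1. the collar is turned to the locked mark (within 0.13 rad) while the pan still stands on the scale (value of joint lock_collar between 1.07 and 1.33 rad and z of egg_pan in the frame of scale below 0.044 m), for 0.2 s.
2. the pan is lifted at least 4 cm clear, over its seat, not yet turned towards the cup (z of egg_pan in the frame of scale above 0.078 m and horizontal distance between egg_pan and seat below 0.04 m and (y of cup_center in the frame of egg_pan above 0.1 m or y of cup_center in the frame of egg_pan below -0.1 m)), for 0.1 s.
At the end, for the whole second after the job is handed in: The fingers hold the pan 4 to 14 cm above the seat, within 4 cm of its middle, level to 5 degrees and still; the lip points at the cup (cup middle within 35 mm of the lip's line); the egg lies within 18 mm of the pan's middle; the collar is within 0.13 rad of its mark (value of joint lock_collar between 1.07 and 1.33 rad and contact force between the fingers and egg_pan above 1.5 N and contact force between egg_pan and scale below 0.2 N and z of egg_pan in the frame of scale between 0.078 and 0.178 m and horizontal distance between egg_pan and seat below 0.04 m and y of cup_center in the frame of egg_pan between -0.035 and 0.035 m and x of cup_center in the frame of egg_pan below -0.08 m and angle between egg_pan's own z axis and vertical below 0.09 rad and horizontal distance between egg_center and pan_middle below 0.018 m and distance between egg_center and pan_middle below 0.04 m and linear speed of egg_pan below 0.03 m/s); the arm keeps its last pose, push and grip.
It fails at once if the egg strays more than 25 mm from the pan's middle (horizontal distance between egg_center and pan_middle above 0.025 m).
It fails at once if the pan tilts more than 11 degrees (angle between egg_pan's own z axis and vertical above 0.2 rad).
It fails at once if the fingers touch the egg (contact force between the fingers and egg above 0.5 N).
It fails at once if the cup or another thing is pushed about (distance of any of cup, salt_shaker, peanut_jar, garlic from where it was at the start of the episode above 0.02 m).
It also fails if it takes over 58 s, if anything falls off the work surface, if the arm or the gripper's body presses on something with over 40 N, if the wrist force passes 120 N, or if a joint passes its speed limit or range.

## Working session

There is one attempt and no reset: what is moved stays moved. The work goes in short steps, Python scripts to look and compute and a tool call to move; the robot and the scene stay as the last step left them, time stands still between calls to the robot, and variables do not carry over. Pictures are saved under pics/ and viewed, at most 10 in all, crops included, and the job is handed in when it is done.

Besides the shell and the picture viewer there is one more tool, called after "Emit:" as a command line: name --pt "numbers of a row" for each row, then --argument value for the rest. drive_tool: Moves the arm, as the interface text tells. Its arguments: {"type":"object","properties":{"plan":{"type":"array"},"jaw":{"type":"number"},"force":{"type":"number"}},"required":["plan"]}

```bash
mkdir -p pics; cat > h.py <<'E'
import numpy as np, cv2
from rig import bot
def K(n):
    c=bot.calibration(n); f=200/np.tan(np.radians(c["vfov"])/2)
    return np.array([[f,0,c["cx"]],[0,f,c["cy"]],[0,0,1]]),np.array(c["dist"]),np.array(c["world_to_cam"])
def ray(n,px,z):
    k,d,T=K(n); u=cv2.undistortPoints(np.array([[px]],float),k,d)[0,0]
    R,t=T[:3,:3],T[:3,3]; o=-R.T@t; v=R.T@np.array([u[0],u[1],1]); return o+v*(z-o[2])/v[2]
def proj(n,p):
    k,d,T=K(n); return cv2.projectPoints(np.array(p,float).reshape(-1,3),cv2.Rodrigues(T[:3,:3])[0],T[:3,3],k,d)[0][:,0]
def snap(n,name=None):
    im=bot.get_image(n)
    if name: cv2.imwrite("pics/"+name,im[:,:,::-1])
    return im
def find(n,th):
    return [(round(r["p"],2),(np.array(r["centre"])*[640,400]).round(1)) for r in bot.find_in(n,th)]
E
python3 - <<'E'
from h import *
for n in("top","side"):
    snap(n,n+"0.png"); k,d,T=K(n); print(n,(-T[:3,:3].T@T[:3,3]).round(3),k[0,0],d)
H=dict(lock_collar=.069,pointer_tip=.051,locked_mark=.037,bail_grip=.138,lip_tip=.064,egg=.066,cup=.03,salt_shaker=.045,peanut_jar=.045,garlic=.028,scale=.036)
for t,z in H.items():
    for n in("top","side"):
        print(t,n,[(p,c,ray(n,c,z)[:2].round(3)) for p,c in find(n,t)[:3]])
s=bot.sense(); print(s["ee_pos"],s["ee_rot"],s["time"])
E
```

```text
top [0.473 0.008 0.962] 373.0543079965389 [0.00553335 0.         0.         0.         0.        ]
side [0.118 0.782 0.68 ] 475.45385179973965 [0.03706479 0.         0.         0.         0.        ]
lock_collar top [(0.86, array([330.8, 175.9]), array([ 0.612, -0.009]))]
lock_collar side [(0.15, array([303.1, 211.3]), array([0.609, 0.02 ]))]
pointer_tip top [(0.63, array([322.9, 173.3]), array([0.622, 0.01 ])), (0.55, array([393., 234.]), array([ 0.472, -0.159])), (0.42, array([266.9, 235.9]), array([0.469, 0.147]))]
pointer_tip side [(0.65, array([389. , 199.6]), array([ 0.468, -0.151])), (0.55, array([303.5, 210.6]), array([ 0.624, -0.006]))]
locked_mark top [(0.9, array([327.8, 186.5]), array([ 0.591, -0.002])), (0.48, array([326. , 174.5]), array([0.621, 0.002]))]
locked_mark side [(0.78, array([324. , 232.5]), array([0.548, 0.029])), (0.67, array([302.5, 210.9]), array([ 0.637, -0.021]))]
bail_grip top [(0.89, array([334.6, 234.2]), array([ 0.472, -0.015]))]
bail_grip side [(0.74, array([363.4, 230.3]), array([0.418, 0.104]))]
lip_tip top [(0.78, array([331.8, 237.8]), array([ 
[... 779 characters left out ...]
(0.72, array([327.3, 184.2]), array([ 0.595, -0.001])), (0.62, array([384.3, 176.2]), array([ 0.615, -0.142]))]
peanut_jar side [(0.76, array([338.8, 185.8]), array([ 0.61 , -0.157])), (0.16, array([332.3, 281.6]), array([0.449, 0.17 ]))]
garlic top [(0.54, array([275.8, 176.8]), array([0.617, 0.13 ]))]
garlic side [(0.93, array([267.3, 253.3]), array([0.623, 0.145]))]
scale top [(0.96, array([327.5, 183.1]), array([ 0.599, -0.001]))]
scale side [(0.72, array([321.5, 236.9]), array([0.545, 0.045]))]
[ 0.26547192 -0.59334069  0.24125479] [[ 9.12759793e-01  4.08496706e-01 -4.48049033e-05]
 [ 4.08496703e-01 -9.12759793e-01 -6.81204390e-05]
 [-6.87230892e-05  4.38749425e-05 -9.99999997e-01]] 1.2
```

View pics/top0.png

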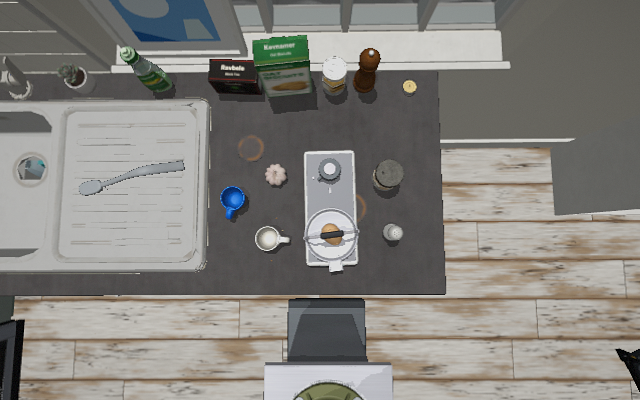

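View pics/side0.png

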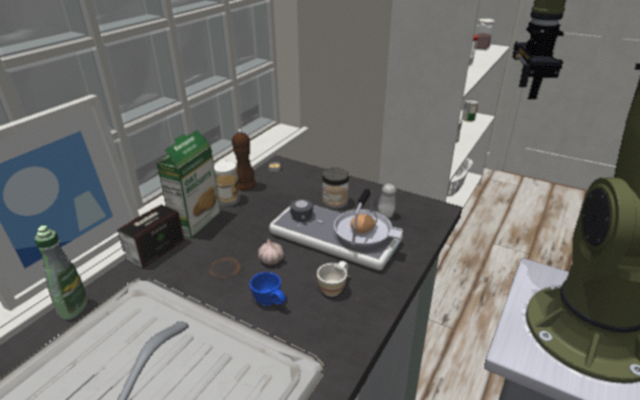

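The top view shows the scale at about (330,208) and the pan at (331,234). The white cup is on the left at (266,239), with its blue look-alike at (232,198). The salt shaker is at (393,232), the jar at (388,176) and the garlic at (275,175). I'll enlarge the scale area.

```bash
python3 - <<'E'
from h import *
im=cv2.imread("pics/top0.png"); 
cv2.imwrite("pics/top0c.png",cv2.resize(im[145:280,250:410],None,fx=4.4,fy=4.4,interpolation=cv2.INTER_CUBIC))
im=cv2.imread("pics/side0.png"); 
cv2.imwrite("pics/side0c.png",cv2.resize(im[170:300,255:415],None,fx=4.4,fy=4.4,interpolation=cv2.INTER_CUBIC))
E
```

```text
(no output)
```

View pics/top0c.png

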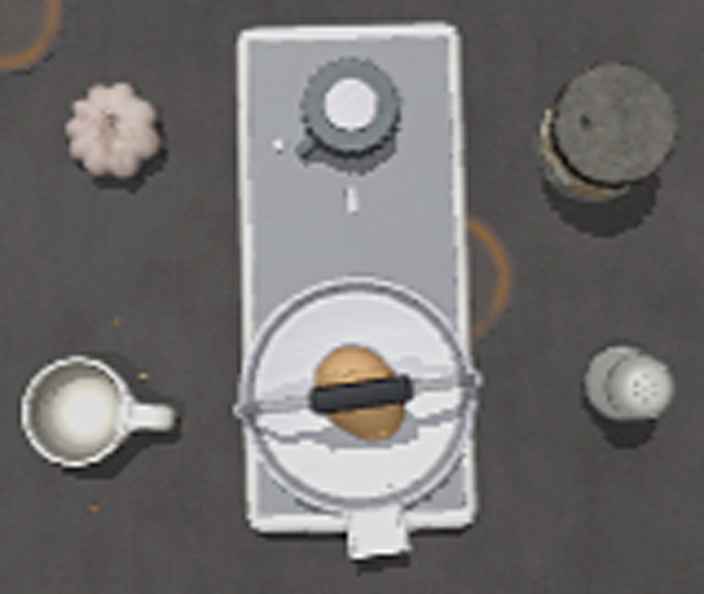

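View pics/side0c.png

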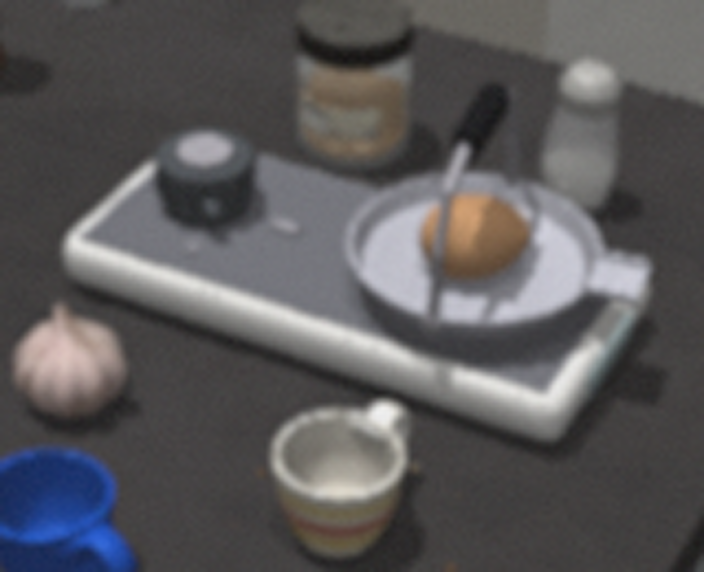

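```bash
python3 - <<'E'
from h import *
P=dict(TL=(240,30,.036),TR=(458,27,.036),BR=(473,528,.036),BL=(252,530,.036),hub=(351,104,.072),ptip=(301,152,.053),mark=(351,200,.038),dot=(279,145,.037),g1=(312,398,.146),g2=(411,386,.146),lip=(380,555,.064),rimc=(361,397,.064),cup=(76,411,.049),jar=(616,124,.087),salt=(643,385,.09),garlic=(113,129,.04))
W={}
for k,(a,b,z) in P.items():
    W[k]=ray("top",((a+.5)/4.4-.5+250,(b+.5)/4.4-.5+145),z); print(k,W[k].round(4))
a=lambda v:np.degrees(np.arctan2(v[1],v[0])).round(1)
print("yaw edges",a(W["TL"]-W["BL"]),a(W["TR"]-W["BR"]),"hub-rimc",a(W["hub"]-W["rimc"]),np.linalg.norm((W["hub"]-W["rimc"])[:2]))
print("pointer dir",a(W["ptip"]-W["hub"]),"mark",a(W["mark"]-W["hub"]),"dot",a(W["dot"]-W["hub"]))
print("pan x dir",a(W["rimc"]-W["lip"]),"bar y",a(W["g1"]-W["g2"]))
s=(W["TL"]+W["BL"]+W["TR"]+W["BR"])/4;print("base mid",s)
E
```

```text
TL [0.6805 0.0573 0.036 ]
TR [ 0.6813 -0.0679  0.036 ]
BR [ 0.3978 -0.0723  0.036 ]
BL [0.3971 0.0507 0.036 ]
hub [ 0.6306 -0.0057  0.072 ]
ptip [0.607  0.0222 0.053 ]
mark [ 0.5815 -0.0058  0.038 ]
dot [0.6134 0.035  0.037 ]
g1 [0.4704 0.0158 0.146 ]
g2 [ 0.4761 -0.0332  0.146 ]
lip [ 0.3859 -0.0196  0.064 ]
rimc [ 0.4705 -0.0101  0.064 ]
cup [0.4635 0.1475 0.049 ]
jar [ 0.6161 -0.1479  0.087 ]
salt [ 0.4762 -0.1583  0.09  ]
garlic [0.6228 0.1294 0.04  ]
yaw edges 1.3 0.9 hub-rimc 1.6 0.16014935136190914
pointer dir 130.3 mark -179.9 dot 112.9
pan x dir 6.4 bar y 96.6
base mid [ 0.53916243 -0.00807173  0.036     ]
```

From the crops:
- **Scale:** collar axis at (0.631,-0.006) and seat at (0.471,-0.010), which are 160 mm apart as stated. Scale yaw is about 1.3°.
- **Collar:** the pointer is at 130°, the dot at 113° and the mark at 181°, so it needs about +51°.
- **Pan:** yaw is about 6.5°. The cup is at (0.4635,0.1475) on the left, so the lip has to turn about 93° clockwise.

I'll go above the collar first.

Emit:
drive_tool --pt "0.136 -0.092 0.019 0 0 0" --pt "0.136 -0.092 0.019 0 0 0" --pt "0.136 -0.092 0.019 0 0 0" --pt "0.136 -0.092 0.019 0 0 0" --pt "0.136 -0.092 0.019 0 0 0" --pt "0.136 -0.092 0.019 0 0 0" --pt "0.136 -0.092 0.019 0 0 0" --pt "0.136 -0.092 0.019 0 0 0" --pt "0.136 -0.092 0.019 0 0 0" --pt "0.136 -0.092 0.019 0 0 0" --pt "0.136 -0.092 0.019 0 0 0" --pt "0.136 -0.092 0.019 0 0 0" --pt "0.136 -0.092 0.019 0 0 0" --pt "0.136 -0.092 0.019 0 0 0" --pt "0 0 0 0 0 0" --jaw -1 --force 25

```text
time: 3.08
ee_pos: [0.6297, -0.0014, 0.1609]
ee_rot: [[0.91, 0.415, -0.0], [0.415, -0.91, 0.004], [0.001, -0.003, -1.0]]
ft_force: [-1.0, -0.4, -0.1]
finger_gap: 0.999
grip_force: 0.0
```

Emit:
drive_tool --pt "0 0 0 0 0 -0.957" --pt "0 0 0 0 0 -0.957" --pt "0 0 0 0 0 -0.957" --pt "0 0 0 0 0 -0.957" --pt "0 0 0 0 0 -0.957" --pt "0 0 0 0 0 -0.957" --pt "0 0 0 0 0 -0.957" --pt "0 0 0 0 0 -0.957" --pt "0 0 0 0 0 -0.957" --pt "0 0 0 0 0 -0.957" --pt "0 0 0 0 0 -0.957" --pt "0 0 0 0 0 -0.957" --pt "0 0 0 0 0 -0.957" --pt "0 0 0 0 0 -0.957" --pt "0 0 0 0 0 -0.957" --pt "0 0 0 0 0 0"

```text
time: 5.08
ee_pos: [0.6288, -0.0087, 0.1614]
ee_rot: [[-0.344, 0.939, -0.0], [0.939, 0.344, -0.001], [-0.001, -0.0, -1.0]]
ft_force: [-0.1, -0.0, 0.4]
finger_gap: 0.997
grip_force: 0.0
```

```bash
cat > st.py <<'E'
from h import *
def st(goal=None,yaw=None):
    s=bot.sense(); R=np.array(s["ee_rot"]); p=np.array(s["ee_pos"])
    y=np.degrees(np.arctan2(R[1,1],R[0,1])); print("t",s["time"],"p",p.round(4),"yaw_y",y.round(2),"tilt z",R[:,2].round(4),"q7",round(s["joint_positions"][6],2),"F",np.round(s["ft_force"],1),"gap",round(s["finger_gap"],3),"grip",round(s["grip_force"],1))
    if goal is not None: print("shift units",(R.T@(np.array(goal)-p)/.3).round(4))
    if yaw is not None: print("turn units z",round(-((yaw-y+90)%180-90)/6,3))
E
python3 - <<'E'
from st import *
st((.6306,-.0057,.060),20)
im=snap("side"); cv2.imwrite("pics/s1.png",cv2.resize(im[120:280,220:420],None,fx=3.5,fy=3.5,interpolation=cv2.INTER_CUBIC)[:,:,::-1])
E
```

```text
t 5.075 p [ 0.6288 -0.0087  0.1614] yaw_y 20.09 tilt z [-2.e-04 -9.e-04 -1.e+00] q7 0.11 F [-0.1 -0.   0.4] gap 0.997 grip 0.0
shift units [0.0076 0.0093 0.3381]
turn units z 0.016
```

View pics/s1.png

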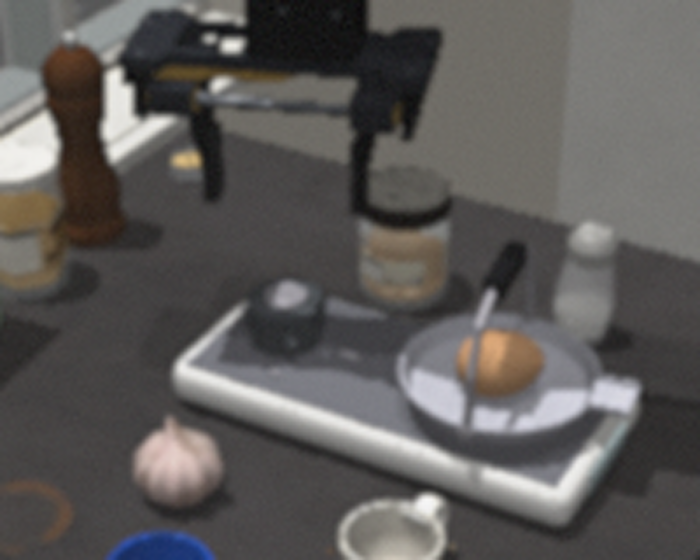

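The gripper hangs squarely over the collar at crop pixel (290,300), with the fingers well clear on both sides. I'll descend and close.

Emit:
drive_tool --pt "0.0025 0.003 0.057 0 0 0" --pt "0.0025 0.003 0.057 0 0 0" --pt "0.0025 0.003 0.057 0 0 0" --pt "0 0 0.057 0 0 0" --pt "0 0 0.055 0 0 0" --pt "0 0 0.055 0 0 0" --pt "0 0 0 0 0 0" --pt "0 0 0 0 0 0"

```text
time: 6.12
ee_pos: [0.6312, -0.0042, 0.0604]
ee_rot: [[-0.346, 0.938, 0.001], [0.938, 0.346, 0.0], [-0.0, 0.001, -1.0]]
ft_force: [-0.3, -1.4, -0.7]
finger_gap: 1.0
grip_force: 0.0
```

Emit:
drive_tool --pt "0 0 0 0 0 0" --pt "0 0 0 0 0 0" --pt "0 0 0 0 0 0" --pt "0 0 0 0 0 0" --pt "0 0 0 0 0 0" --pt "0 0 0 0 0 0" --pt "0 0 0 0 0 0" --pt "0 0 0 0 0 0" --jaw 1 --force 25

```text
time: 7.12
ee_pos: [0.6301, -0.0046, 0.06]
ee_rot: [[-0.346, 0.938, -0.002], [0.938, 0.346, -0.001], [-0.0, -0.002, -1.0]]
ft_force: [-4.7, -1.7, 5.0]
finger_gap: 0.591
grip_force: 25.0
```

```bash
python3 - <<'E'
from st import *
st((.6306,-.0057,.060),71)
E
```

```text
t 7.125 p [ 0.6301 -0.0046  0.06  ] yaw_y 20.23 tilt z [-1.6e-03 -8.0e-04 -1.0e+00] q7 0.05 F [-4.7 -1.7  5. ] gap 0.591 grip 25.0
shift units [-0.004   0.0003  0.0001]
turn units z -8.462
```

Emit:
drive_tool --pt "0 0 0 0 0 -0.65" --pt "0 0 0 0 0 -0.65" --pt "0 0 0 0 0 -0.65" --pt "0 0 0 0 0 -0.65" --pt "0 0 0 0 0 -0.65" --pt "0 0 0 0 0 -0.65" --pt "0 0 0 0 0 -0.65" --pt "0 0 0 0 0 -0.65" --pt "0 0 0 0 0 -0.65" --pt "0 0 0 0 0 -0.65" --pt "0 0 0 0 0 -0.65" --pt "0 0 0 0 0 -0.65" --pt "0 0 0 0 0 -0.65" --pt "0 0 0 0 0 0" --pt "0 0 0 0 0 0"

```text
time: 9.0
ee_pos: [0.629, -0.0058, 0.06]
ee_rot: [[-0.945, 0.327, -0.004], [0.327, 0.945, -0.003], [0.003, -0.004, -1.0]]
ft_force: [-9.4, -3.8, 8.3]
finger_gap: 0.59
grip_force: 25.0
```

```bash
python3 - <<'E'
from st import *
st((.6306,-.0057,.060),71)
im=snap("side"); cv2.imwrite("pics/s2.png",cv2.resize(im[160:260,260:400],None,fx=5,fy=5,interpolation=cv2.INTER_CUBIC)[:,:,::-1])
def c(px): return ((np.array(px)-[260,160]+.5)*5-.5).round(0)
h=np.array([.6306,-.0057,.053])
for a in (165,173,181,189,197): print(a,c(proj("side",h+.038*np.array([np.cos(np.radians(a)),np.sin(np.radians(a)),0]))[0]))
E
```

```text
t 9.0 p [ 0.629  -0.0058  0.06  ] yaw_y 70.9 tilt z [-0.0044 -0.0027 -1.    ] q7 0.85 F [-9.4 -3.8  8.3] gap 0.59 grip 25.0
shift units [-0.0051  0.002  -0.    ]
turn units z -0.017
165 [263. 280.]
173 [271. 275.]
181 [277. 269.]
189 [282. 264.]
197 [286. 257.]
```

View pics/s2.png

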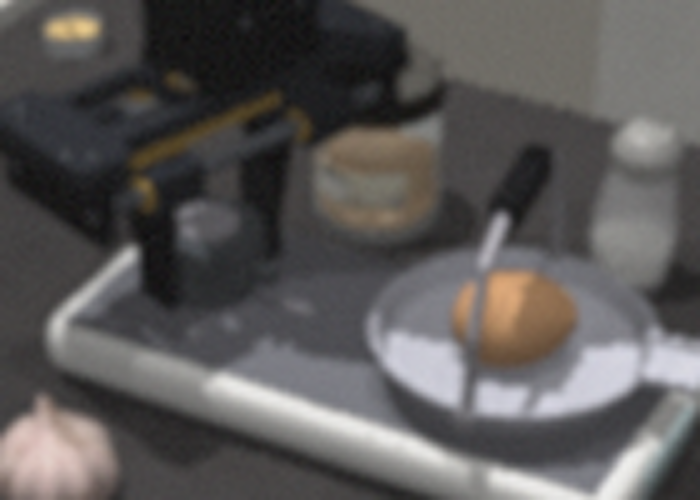

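The grip looks sound (gap and force unchanged), and the gripper turned 50.7°. The dark pointer can't be read under the fingers in this view. I'll open, rise, and check it from above.

Emit:
drive_tool --pt "0 0 0 0 0 0" --pt "0 0 0 0 0 0" --pt "0 0 0 0 0 0" --pt "0 0 0 0 0 0" --pt "0 0 0 0 0 0" --pt "0 0 -0.1 0 0 0" --pt "0 0 -0.1 0 0 0" --pt "0 0 -0.1 0 0 0" --pt "0 0 -0.1 0 0 0" --pt "0 0 -0.07 0 0 0" --pt "0 0 0 0 0 0" --jaw -1

```text
time: 10.42
ee_pos: [0.6317, -0.004, 0.2025]
ee_rot: [[-0.945, 0.327, 0.003], [0.327, 0.945, -0.0], [-0.003, 0.001, -1.0]]
ft_force: [0.5, 0.5, -0.1]
finger_gap: 0.997
grip_force: 0.0
```

```bash
python3 - <<'E'
from st import *
st((.4725,-.0092,.20),6.5)
E
```

```text
t 10.425 p [ 0.6317 -0.004   0.2025] yaw_y 70.94 tilt z [ 3.e-03 -3.e-04 -1.e+00] q7 0.93 F [ 0.5  0.5 -0.1] gap 0.997 grip 0.0
shift units [ 0.4959 -0.1898  0.0069]
turn units z 10.74
```

Emit:
drive_tool --pt "0.062 -0.024 0 0 0 0" --pt "0.062 -0.024 0 0 0 0" --pt "0.062 -0.024 0 0 0 0" --pt "0.062 -0.024 0 0 0 0" --pt "0.062 -0.024 0 0 0 0" --pt "0.062 -0.024 0 0 0 0" --pt "0.062 -0.024 0 0 0 0" --pt "0.062 -0.022 0 0 0 0" --pt "0 0 0 0 0 0.895" --pt "0 0 0 0 0 0.895" --pt "0 0 0 0 0 0.895" --pt "0 0 0 0 0 0.895" --pt "0 0 0 0 0 0.895"

```text
time: 12.05
ee_pos: [0.4706, -0.0098, 0.1997]
ee_rot: [[-0.693, 0.721, -0.002], [0.721, 0.693, 0.0], [0.002, -0.001, -1.0]]
ft_force: [0.5, -0.3, 0.5]
finger_gap: 1.003
grip_force: 0.0
```

Emit:
drive_tool --pt "0 0 0 0 0 0.895" --pt "0 0 0 0 0 0.895" --pt "0 0 0 0 0 0.895" --pt "0 0 0 0 0 0.895" --pt "0 0 0 0 0 0.895" --pt "0 0 0 0 0 0.895" --pt "0 0 0 0 0 0.895" --pt "0 0 0 0 0 0" --pt "0 0 0 0 0 0"

```text
time: 13.18
ee_pos: [0.4711, -0.0096, 0.2004]
ee_rot: [[-0.115, 0.993, -0.001], [0.993, 0.115, 0.0], [0.0, -0.001, -1.0]]
ft_force: [0.5, -0.1, -1.1]
finger_gap: 0.997
grip_force: 0.0
```

```bash
python3 - <<'E'
from st import *
st((.4725,-.0092,.138),6.5)
a=cv2.resize(snap("side")[150:270,280:430],None,fx=5,fy=5,interpolation=cv2.INTER_CUBIC)
b=cv2.resize(snap("top")[145:280,290:370],None,fx=4.4,fy=4.4,interpolation=cv2.INTER_CUBIC)
cv2.imwrite("pics/s3.png",a[:,:,::-1]); cv2.imwrite("pics/t3.png",b[:,:,::-1])
g=np.array([.4725,-.0092,.138]); d=np.array([-.114,.9935,0])*.026
print("bar ends+mid side crop",[((q-[280,150])*5).round() for q in proj("side",[g-d,g,g+d])])
E
```

```text
t 13.175 p [ 0.4711 -0.0096  0.2004] yaw_y 6.58 tilt z [-1.e-03  2.e-04 -1.e+00] q7 0.1 F [ 0.5 -0.1 -1.1] gap 0.997 grip 0.0
shift units [0.0008 0.005  0.2081]
turn units z 0.014
bar ends+mid side crop [array([438., 200.]), array([418., 229.]), array([398., 259.])]
```

View pics/s3.png

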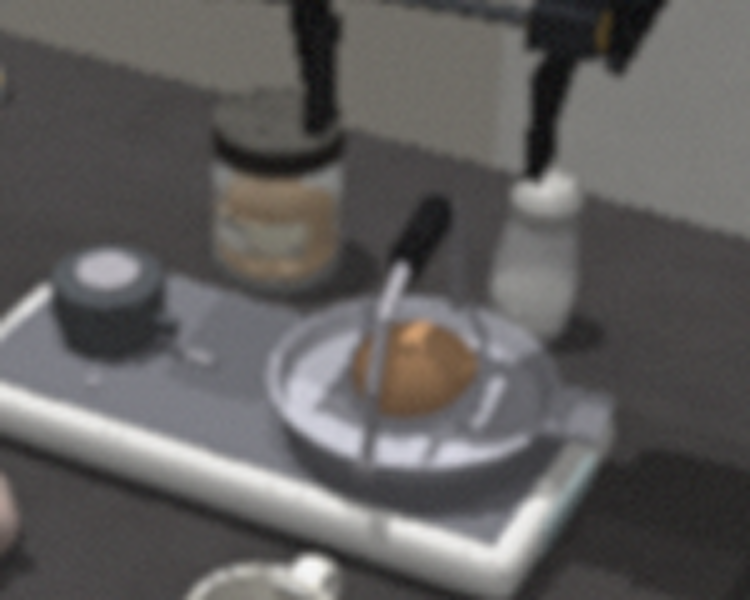

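View pics/t3.png

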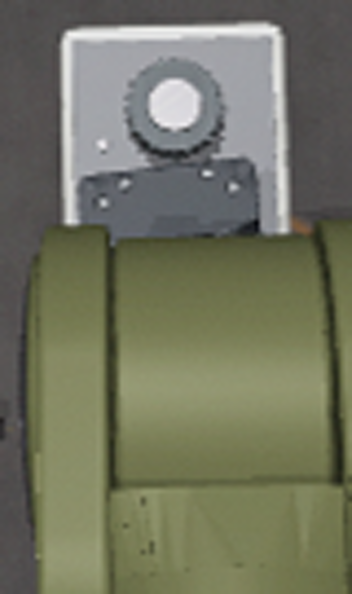

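The bail bar spans crop (437,205)–(405,260), where predicted, and the fingers straddle it. The pointer now shows at about (172,326), facing the bar mark at (197,353). I'll put a number on that.

```bash
python3 - <<'E'
from h import *
f=lambda c:(280+(c[0]+.5)/5-.5,150+(c[1]+.5)/5-.5)
w=[ray("side",f(c),z) for c,z in (((109,266),.072),((172,326),.051),((172,322),.055),((197,353),.038),((93,379),.037))]
for q in w[1:]: v=q-w[0]; print(q.round(4),np.degrees(np.arctan2(v[1],v[0])).round(1)%360,np.hypot(v[0],v[1]).round(4))
print(w[0])
E
```

```text
[ 0.5934 -0.0028  0.051 ] 177.0 0.0353
[ 0.5921 -0.0007  0.055 ] 173.8 0.0368
[ 0.5816 -0.0057  0.038 ] 181.2 0.0471
[0.6135 0.0352 0.037 ] 110.9 0.0426
[ 0.62871329 -0.00467808  0.072     ]
```

The side view alone only resolves the pointer to about ±5°, which is close to the ±7.4° tolerance. I'll swing the arm aside briefly to measure the angle from the top camera.

Emit:
drive_tool --pt "-0.133 0 0 0 0 0" --pt "-0.133 0 0 0 0 0" --pt "-0.133 0 0 0 0 0" --pt "-0.133 0 0 0 0 0" --pt "-0.133 0 0 0 0 0" --pt "0 0 0 0 0 0"

```text
time: 14.02
ee_pos: [0.4935, -0.2118, 0.2004]
ee_rot: [[-0.108, 0.994, -0.0], [0.994, 0.108, 0.001], [0.001, -0.0, -1.0]]
ft_force: [-0.1, 0.2, 0.9]
finger_gap: 0.997
grip_force: 0.0
```

```bash
python3 - <<'E'
from st import *
st((.472,-.0095,.138),6.5)
snap("top","top4.png")
def prof(fn,h):
    g=cv2.cvtColor(cv2.imread(fn),cv2.COLOR_BGR2GRAY).astype(np.float32); out=[]
    A=np.arange(90,271,5)
    for a in A:
        t=np.radians(a); pts=[np.array([h[0]+r*np.cos(t),h[1]+r*np.sin(t),.0555]) for r in (.031,.033,.035,.037)]
        q=proj("top",pts).astype(np.float32); out.append(cv2.remap(g,q[:,:1],q[:,1:],cv2.INTER_LINEAR).mean())
    return A,np.array(out)
for fn in("pics/top0.png","pics/top4.png"):
    A,o=prof(fn,(.6306,-.0057)); print(fn,list(zip(A.tolist(),o.round().astype(int).tolist())))
im=cv2.imread("pics/top4.png"); cv2.imwrite("pics/t4.png",cv2.resize(im[155:200,305:360],None,fx=11,fy=11,interpolation=cv2.INTER_CUBIC))
E
```

```text
t 14.025 p [ 0.4935 -0.2118  0.2004] yaw_y 6.19 tilt z [-4.e-04  5.e-04 -1.e+00] q7 0.34 F [-0.1  0.2  0.9] gap 0.997 grip 0.0
shift units [0.6778 0.0016 0.2083]
turn units z -0.052
pics/top0.png [(90, 166), (95, 165), (100, 165), (105, 165), (110, 166), (115, 166), (120, 162), (125, 130), (130, 116), (135, 71), (140, 96), (145, 114), (150, 130), (155, 136), (160, 131), (165, 128), (170, 123), (175, 124), (180, 117), (185, 116), (190, 101), (195, 113), (200, 114), (205, 122), (210, 126), (215, 123), (220, 124), (225, 124), (230, 139), (235, 155), (240, 161), (245, 160), (250, 161), (255, 161), (260, 162), (265, 162), (270, 162)]
pics/top4.png [(90, 174), (95, 174), (100, 175), (105, 174), (110, 175), (115, 175), (120, 170), (125, 171), (130, 172), (135, 170), (140, 161), (145, 170), (150, 157), (155, 144), (160, 134), (165, 127), (170, 121), (175, 121), (180, 117), (185, 118), (190, 128), (195, 124), (200, 134), (205, 133), (210, 133), (215, 131), (220, 148), (225, 133), (230, 146), (235, 160), (240, 160), (245, 170), (250, 169), (255, 170), (260, 171), (265, 170), (270, 170)]
```

View pics/t4.png

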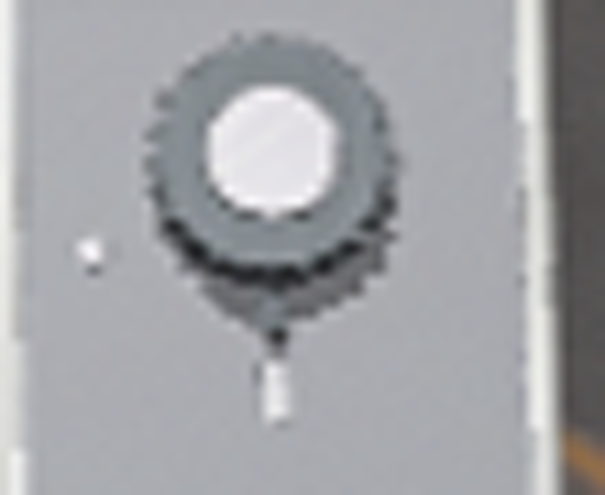

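The top view shows the pointer tip at crop (278,338), in line with the hub at (272,150) and the bar mark at (275,390). That's within about 2°, so the scale is locked. I'll go back over the bail and descend.

Emit:
drive_tool --pt "0.113 0 0 0 0 0" --pt "0.113 0 0 0 0 0" --pt "0.113 0 0 0 0 0" --pt "0.113 0 0 0 0 0" --pt "0.113 0 0 0 0 0" --pt "0.113 0.0015 0 0 0 -0.05" --pt "0 0 0 0 0 0" --pt "0 0 0 0 0 0"

```text
time: 15.08
ee_pos: [0.4713, -0.0055, 0.201]
ee_rot: [[-0.119, 0.993, 0.0], [0.993, 0.119, -0.001], [-0.001, -0.0, -1.0]]
ft_force: [0.2, -0.2, 0.5]
finger_gap: 0.998
grip_force: 0.0
```

```bash
python3 - <<'E'
from st import *
st((.472,-.0095,.138),6.5)
E
```

```text
t 15.075 p [ 0.4713 -0.0055  0.201 ] yaw_y 6.84 tilt z [ 0.     -0.0012 -1.    ] q7 0.09 F [ 0.2 -0.2  0.5] gap 0.998 grip 0.0
shift units [-0.0131  0.0007  0.2101]
turn units z 0.057
```

Emit:
drive_tool --pt "-0.006 0 0.035 0 0 0.05" --pt "-0.007 0 0.035 0 0 0" --pt "0 0 0.035 0 0 0" --pt "0 0 0.035 0 0 0" --pt "0 0 0.035 0 0 0" --pt "0 0 0.035 0 0 0" --pt "0 0 0 0 0 0" --pt "0 0 0 0 0 0"

```text
time: 16.08
ee_pos: [0.4722, -0.0094, 0.1382]
ee_rot: [[-0.113, 0.994, 0.0], [0.994, 0.113, -0.0], [-0.0, 0.0, -1.0]]
ft_force: [0.4, -0.2, 0.3]
finger_gap: 1.001
grip_force: 0.0
```

Emit:
drive_tool --pt "0 0 0 0 0 0" --pt "0 0 0 0 0 0" --pt "0 0 0 0 0 0" --pt "0 0 0 0 0 0" --pt "0 0 0 0 0 0" --pt "0 0 0 0 0 0" --pt "0 0 0 0 0 0" --pt "0 0 0 0 0 0" --pt "0 0 0 0 0 0" --pt "0 0 0 0 0 0" --jaw 1 --force 30

```text
time: 17.32
ee_pos: [0.4719, -0.0094, 0.138]
ee_rot: [[-0.113, 0.994, -0.0], [0.994, 0.113, -0.0], [0.0, -0.0, -1.0]]
ft_force: [-0.1, 1.3, 0.3]
finger_gap: 0.157
grip_force: 29.9
```

```bash
python3 - <<'E'
from st import *
st((.472,-.0095,.138),6.5)
snap("side"); print("egg",find("side","egg")[:2],"grip",find("side","bail_grip")[:2])
E
```

```text
t 17.325 p [ 0.4719 -0.0094  0.138 ] yaw_y 6.5 tilt z [-1.e-04 -0.e+00 -1.e+00] q7 -0.0 F [-0.1  1.3  0.3] gap 0.157 grip 29.9
shift units [-0.0002  0.0002  0.0001]
turn units z 0.001
egg [(0.82, array([366.6, 223.4])), (0.31, array([366.2, 235.2]))] grip [(0.84, array([360.5, 231.3]))]
```

The gap is 13.7 mm on the 14 mm bar, so the grip is good. I'll lift gently.

Emit:
drive_tool --pt "0 0 -0.004 0 0 0" --pt "0 0 -0.008 0 0 0" --pt "0 0 -0.012 0 0 0" --pt "0 0 -0.016 0 0 0" --pt "0 0 -0.018 0 0 0" --pt "0 0 -0.018 0 0 0" --pt "0 0 -0.018 0 0 0" --pt "0 0 -0.018 0 0 0" --pt "0 0 -0.018 0 0 0" --pt "0 0 -0.018 0 0 0" --pt "0 0 -0.018 0 0 0" --pt "0 0 -0.018 0 0 0" --pt "0 0 -0.018 0 0 0" --pt "0 0 -0.018 0 0 0" --pt "0 0 -0.016 0 0 0" --pt "0 0 -0.014 0 0 0" --pt "0 0 -0.01 0 0 0" --pt "0 0 -0.006 0 0 0" --pt "0 0 0 0 0 0" --pt "0 0 0 0 0 0"

```text
time: 19.98
ee_pos: [0.4719, -0.0095, 0.2177]
ee_rot: [[-0.113, 0.994, -0.0], [0.994, 0.113, 0.0], [0.0, -0.0, -1.0]]
ft_force: [-0.3, -0.1, -2.5]
finger_gap: 0.157
grip_force: 29.9
```

```bash
python3 - <<'E'
from st import *
st((.472,-.0095,.218),6.5-93.5)
snap("side","s5.png"); e=find("side","egg")[:2]; print("egg",e,[ray("side",c,.146)[:2].round(4) for _,c in e])
E
```

```text
t 19.975 p [ 0.4719 -0.0095  0.2177] yaw_y 6.5 tilt z [-3.e-04  0.e+00 -1.e+00] q7 0.11 F [-0.3 -0.1 -2.5] gap 0.157 grip 29.9
shift units [-0.0001  0.0004 -0.0011]
turn units z -14.417
egg [(0.54, array([368.2, 193.8])), (0.2, array([366.8, 204.2]))] [array([ 0.4622, -0.0094]), array([0.4474, 0.0287])]
```

The lift went well: 2.5 N of load and the egg is centred. Next is a slow 93.5° clockwise turn.

Emit:
drive_tool --pt "0 0 0 0 0 0.1" --pt "0 0 0 0 0 0.2" --pt "0 0 0 0 0 0.3" --pt "0 0 0 0 0 0.4" --pt "0 0 0 0 0 0.5" --pt "0 0 0 0 0 0.55" --pt "0 0 0 0 0 0.55" --pt "0 0 0 0 0 0.55" --pt "0 0 0 0 0 0.55" --pt "0 0 0 0 0 0.55" --pt "0 0 0 0 0 0.55" --pt "0 0 0 0 0 0.55" --pt "0 0 0 0 0 0.55" --pt "0 0 0 0 0 0.55" --pt "0 0 0 0 0 0.55" --pt "0 0 0 0 0 0.55" --pt "0 0 0 0 0 0.55" --pt "0 0 0 0 0 0.55" --pt "0 0 0 0 0 0.55" --pt "0 0 0 0 0 0.55"

```text
time: 22.58
ee_pos: [0.472, -0.0095, 0.2178]
ee_rot: [[0.79, 0.613, 0.0], [0.613, -0.79, -0.0], [-0.0, 0.0, -1.0]]
ft_force: [0.3, -0.5, -3.3]
finger_gap: 0.157
grip_force: 29.9
```

Emit:
drive_tool --pt "0 0 0 0 0 0.55" --pt "0 0 0 0 0 0.55" --pt "0 0 0 0 0 0.55" --pt "0 0 0 0 0 0.55" --pt "0 0 0 0 0 0.55" --pt "0 0 0 0 0 0.55" --pt "0 0 0 0 0 0.55" --pt "0 0 0 0 0 0.55" --pt "0 0 0 0 0 0.45" --pt "0 0 0 0 0 0.4" --pt "0 0 0 0 0 0.3" --pt "0 0 0 0 0 0.2" --pt "0 0 0 0 0 0.1" --pt "0 0 0 0 0 0" --pt "0 0 0 0 0 0" --pt "0 0 0 0 0 0" --pt "0 0 0 0 0 0"

```text
time: 24.7
ee_pos: [0.472, -0.0095, 0.2178]
ee_rot: [[0.999, 0.051, -0.0], [0.051, -0.999, -0.0], [-0.0, 0.0, -1.0]]
ft_force: [-0.9, 0.8, -3.8]
finger_gap: 0.16
grip_force: 29.9
```

```bash
python3 - <<'E'
from st import *
st((.472,-.0095,.218),-87)
im=snap("side"); cv2.imwrite("pics/s6.png",cv2.resize(im[130:310,270:450],None,fx=3.3,fy=3.3,interpolation=cv2.INTER_CUBIC)[:,:,::-1])
E
```

```text
t 24.7 p [ 0.472  -0.0095  0.2178] yaw_y -87.09 tilt z [-0.e+00 -1.e-04 -1.e+00] q7 -1.52 F [-0.9  0.8 -3.8] gap 0.16 grip 29.9
shift units [ 0.0001  0.0001 -0.0006]
turn units z -0.016
```

View pics/s6.png

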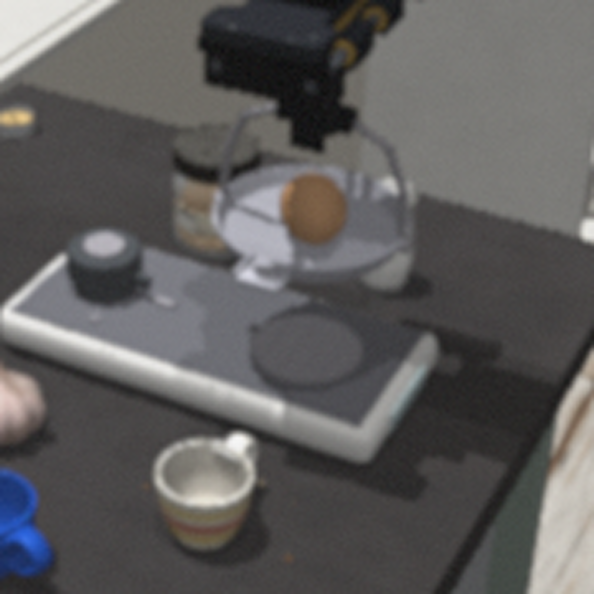

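The pan hangs level with the egg at (315,208). The lip at (262,273) faces the cup at (205,490). One last check in numbers.

```bash
python3 - <<'E'
from h import *
f=lambda c:(270+c[0]/3.3,130+c[1]/3.3)
print("lip",ray("side",f((260,274)),.144),"egg",ray("side",f((315,208)),.146),"cup rim",ray("side",f((206,473)),.049))
E
```

```text
lip [0.4659332  0.07316176 0.144     ] egg [ 0.46861686 -0.00926085  0.146     ] cup rim [0.45829202 0.15262962 0.049     ]
```

```bash
python3 -c "
from rig import bot
print(bot.close_job())"
```

```text
the job is handed in; nothing more can be done
None
```

The job is handed in (verdict not shown): the collar is at the locked mark to within about 2°, and the pan is held level 8 cm above its seat with the egg about 3 mm off centre by camera and the lip pointing at the cup.

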